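# Pin the vial carrier's gate bar

### The arm

A 6-joint arm with a two-finger parallel gripper is mounted at the origin on a cart in front of the work surface, level with it; the furniture and walls round the work are solid. World frame = base frame: x ahead of the robot, y to its left, z up, the work surface at z = 0. Lengths are in mm, angles in rad, forces in N, time in s.
With the tool pointing down it reaches from about 350 to 975 mm from the base axis. Payload 7.1 kg.
Tool frame: the origin (TCP) lies on the mounting face of the last link; the fingertips stand 182 mm ahead of it and the grasp point (between the pads) lies 163 mm ahead of it; z points along the fingers, y is the direction in which the jaws open and shut (so a half turn about z gives the same grasp; the last joint's range is limited). The gripper opens to 88 mm and grips with 3 to 60 N. Pads are 20 mm wide; open, the fingers measure 115 mm over their backs; the gripper's body (75 mm by 178 mm) begins 61 mm behind the grasp point.
Start: joints at [1.166, 0.423, 1.63, -0, 1.089, -0.019], TCP at [235.156, 579.058, 404.675] pointing down, gripper open.
Joint ranges: [-3, 3], [-0.9, 2.11], [0.09, 2.58], [-1.31, 4.45], [0.11, 2.69], [-2.54, 2.54]. Speed limits (rad/s): [2.39, 2.39, 3.01, 3.14, 3.14, 3.14].

### API

Orientations are given as a rotation vector (axis times angle).
In Python, from workcell import ctrl, optics, nets gives the robot as it stands.
- The arm moves only by the tool send_rows, never from a script. Its argument "rows" is a list of rows, each an object with "offset": the shift along the tool's x, y, z in m, a list of three; "twist": the turn, a rotation vector about the tool's x, y, z in degrees, a list of three. A call has exactly 5 rows; each row shifts and turns the pose as measured when the row begins, along the tool's axes as they then stand; what a row does not reach is not made up. A row lasts 1/12 s, in which the tool goes at most 41.7 mm and 7.16 degrees, less where a joint would pass 70% of its speed; a pose out of reach is approached as far as the arm can. A call is refused whole if a number of a shift passes 0.0417 or a number of a turn 7.16, either way. A call with a gripper value outside its range is refused whole. "gripper" is the finger opening in m, from 0 to 0.0878, set as the call begins (left out, the last holds). The fingers move at their own pace and stop on an object; the grip force is fixed at half the most. Time passes only in rows, so rows that do not move let the fingers close, or fill a call up. It gives the time, the measured TCP pose, the force and the opening at its end, in the units of the state.
- ctrl.get_obs(): the state, without advancing time (a new reading comes with each control period).
- optics.get_image(name): name is "side" or "top" or "wrist"; returns (picture, depth): 420x560x3 uint8, blue, green, red; 420x560 float32, mm along the optical axis (not along the pixel's ray), 0 where there is no reading.
- optics.camera_info(name): a dict with "K" (3x3 intrinsics, pixels), "pose" (4x4, takes a point from camera to world coordinates). Camera axes: x right, y down, z forward; pixel columns grow to the right and rows downward; lengths in mm; the calibration is good to about 2 mm. A picture is of the moment at which its call begins: read the wrist's pose just before it. camera_info takes no time and is no camera call; for the wrist camera it gives the pose at the moment of the call.
- ctrl.close_job(): hands the job in, once; it reports no verdict.
Trained networks look in the newest picture that a camera, given by its name, has taken for a name from the list of things; names that differ only in an ending like _2 or _b are one class to them, and where a whole thing is asked for, a point or a joint stands for the part that bears it (a point fixed in the world has none). Each returns a list of dicts, best first, with "conf" (0 to 1); they miss things now and then, are a little off and sometimes report something else, mostly with a low value. They report only what shows in the picture. A call takes as long as a camera call. They do not tell look-alikes from the thing itself.
- nets.spot_in(camera, label): "extent" ([left, top, right, bottom] in pixels, round what is visible of it).
- nets.spot_point(camera, label): "position" ([column, row] in pixels: a listed point, or the origin of a listed thing).
The state is a dict: "t": time; "qpos": joint angles; "qvel": joint speeds; "joint_torque": joint torques, N m; "ee_pos": TCP position; "orientation": TCP orientation; "ft_force": force on the tool from outside, world axes, zero at the start; "moment": the same for the moment, N m; "width": finger opening in mm.
Only numpy, scipy, OpenCV 4.12 (cv2) and the standard library are available. Lean on these libraries where they do the work, as an engineer would, in place of code of your own. Each camera call takes 0.05 s, during which the arm holds its last target. There are 200 camera calls.

### The job

The gate bar of the vial carrier is swung shut, but its pin is missing. Take the long pin from the pin stand and drop it from above through the upper ear, the eye of the bar and the lower ear until its collar rests flat on the upper ear, then let go. The short pin does not reach the lower ear: leave it standing in the stand.

Things in the scene. Friction and masses are not known exactly. Their poses are not given: they have to be found in the camera images.
- long_pin: Pin to use, upright in the stand: steel shank 12 mm thick, 50 long, foot tapering to 9 mm over its lowest 8; then a steel collar 42 across, 4 thick; then a black round knob 26 across, 40 tall, gripped from above. 94 mm tall, about 0.1 kg. Origin: centre of the foot, z up the pin. The foot stands 6 mm over the table; the knob's top is at 100 mm, 26 mm higher than the short pin's.
- short_pin: Wrong pin, 60 mm away in the stand's other hole: same collar and knob, but the shank is only 24 mm long (68 mm tall in all, knob top 74 mm over the table). Which pin is in which hole varies. Origin: centre of the foot, z up. The stand is a white block fixed to the table, 40 by 104 mm, 28 high, with two upright 13.5 mm holes 22 deep.
- carrier: Grey vial carrier fixed to the table: base 80 mm (x, away from the robot) by 206 mm (y), 8 thick. Origin: centre of underside, z up. Yoke at its -y end, joined by a web at -y, nothing above its upper ear. Steel gate bar 40 to 48 mm over the table, pivoted at the +y end, swings freely within +-3 mm at its eye. Two loose vials behind it reach 68 mm over the table.
- yoke_hole (a point): Centre of the upper ear's hole, on its top face 62 mm over the table; carrier's axes, at x -22, y -70 mm there. The ears (40 x 44 mm, 8 thick, upright 24 mm holes) lie at 26 to 34 and 54 to 62 mm over the table, the bar's eye (26 mm hole) between them, up to 3 mm off along x; the pin's tapered foot centres it.
Not all that is in view belongs to the job. Leave any pink or purple look-alike of the long_pin alone.

How it is judged:
By the outcome, as a careful person would: the job done as asked, in the order asked, and still so for the second after the job is handed in, with the robot touching nothing.
It also fails if it takes over 35 s, if anything falls off the work surface, if the arm or the gripper's body presses on something with over 40 N, if the wrist force passes 120 N, or if a joint passes its speed limit or range.

## Working session

There is one attempt and no reset: what is moved stays moved. The work goes in short steps, Python scripts to look and compute and a tool call to move; the robot and the scene stay as the last step left them, time stands still between calls to the robot, and variables do not carry over. Pictures are saved under pics/ and viewed, about 8 in all and at most 12, crops included, and the job is handed in when it is done.

Besides the shell and the picture viewer there is one more tool, called after "Request:" in YAML: its name, and indented under it one key for each argument. send_rows: Moves the arm, as the interface text tells. Its arguments: {"type":"object","properties":{"rows":{"type":"array"},"gripper":{"type":"number"}},"required":["rows"]}

```bash
mkdir -p pics; cat > h.py <<'E'
import numpy as np, cv2
from scipy.spatial.transform import Rotation as R
from workcell import ctrl, optics, nets
def world(cam,u,v,d,info=None):
    i=info or optics.camera_info(cam); K=np.array(i["K"]);P=np.array(i["pose"])
    u,v,d=map(lambda a:np.asarray(a,float),(u,v,d))
    c=np.stack([(u-K[0,2])/K[0,0]*d,(v-K[1,2])/K[1,1]*d,d,np.ones_like(d)],-1)
    return (c@P.T)[...,:3]
def cloud(cam):
    im,d=optics.get_image(cam); vv,uu=np.mgrid[:420,:560]
    W=world(cam,uu,vv,d); W[d<=0]=np.nan
    return im,d,W
def ray(cam,u,v,z):
    a=world(cam,u,v,1.); o=np.array(optics.camera_info(cam)["pose"])[:3,3]
    return o+(a-o)*(z-o[2])/(a-o)[2]
E
cat > a.py <<'E'
from h import *
np.set_printoptions(precision=1,suppress=True)
ims=[]
for c in("top","side"):
    im,d,W=cloud(c); np.save(c+'_W.npy',W); cv2.imwrite(f"pics/raw_{c}.png",im)
    o=im.copy()
    for l in("long_pin","short_pin","carrier","yoke_hole"):
        for f in(nets.spot_in,):
            if l!="yoke_hole":
              for r in f(c,l)[:3]: 
                e=np.array(r["extent"]);print(c,l,round(r["conf"],2),e)
        for r in nets.spot_point(c,l)[:2]:
            p=r["position"];q=np.array(p).astype(int)
            cv2.circle(o,tuple(map(int,q)),3,(0,0,255),1);print(c,l,"pt",round(r["conf"],2),np.array(p),W[min(q[1],419),min(q[0],559)])
    cv2.imwrite(f"pics/{c}1.png",o)
    print(np.array(optics.camera_info(c)["pose"]),np.array(optics.camera_info(c)["K"]))
s=ctrl.get_obs();print(s)
E
python3 a.py
```

```text
top long_pin 0.91 [325.9 193.7 347.1 213.8]
top long_pin 0.89 [182.5 124.3 204.  146.8]
top long_pin 0.8 [278.  239.5 301.7 258. ]
top long_pin pt 0.87 [198.8 138.2] [571.8 538.5  76.7]
top long_pin pt 0.71 [330.8 203.9] [438.6 277.3  61.4]
top short_pin 0.63 [354.2 197.8 374.2 219.6]
top short_pin pt 0.84 [364.5 208.2] [426.8 213.1  76.2]
top short_pin pt 0.26 [331.1 203.4] [438.4 275.6  64.1]
top carrier 0.57 [197.7 169.1 296.4 217.8]
top carrier pt 0.98 [249.2 193. ] [466.1 443.5  10.4]
top yoke_hole pt 0.74 [279.2 194.3] [463.1 379.7   8.4]
[[ -0.   -1.    0.1 380.6]
 [ -1.    0.    0.  359.3]
 [ -0.   -0.1  -1.  908.5]
 [  0.    0.    0.    1. ]] [[425.1   0.  272.3]
 [  0.  425.1 202.8]
 [  0.    0.    1. ]]
side long_pin 0.88 [249.1 160.  263.1 184.9]
side long_pin 0.87 [286.9 281.6 310.1 312.1]
side long_pin 0.84 [302.5 167.1 321.5 195.6]
side long_pin pt 0.9 [297.5 179.2] [332.1 289.4  -0.7]
side long_pin pt 0.71 [311.8 199.8] [354.2 359.9  -0.3]
side short_pin 0.59 [231.6 152.9 251.5 177.1]
side short_pin pt 0.59 [240.9 176.3] [445.9 213.8  28.3]
side carrier 0.76 [252.4 195.  357.  288.2]
side carrier pt 0.76 [302.2 247.8] [470.9 450.4   9.3]
side yoke_hole pt 0.73 [284.2 205.8] [441.8 362.7  45.5]
[[ -0.7   0.5  -0.4 840.2]
 [  0.7   0.6  -0.5 796.4]
 [ -0.   -0.7  -0.7 689.9]
 [  0.    0.    0.    1. ]] [[407.9   0.  279.9]
 [  0.  407.9 211.8]
 [  0.    0.    1. ]]
{'t': 0.8, 'qpos': array([ 1.2,  0.4,  1.6, -0. ,  1.1, -0. ]), 'qvel': array([ 0., -0.,  0., -0., -0.,  0.]), 'joint_torque': array([ -0. , -54.5, -27.4,   0.1,   0. ,  -0. ]), 'ee_pos': array([235.2, 579.1, 404.7]), 'orientation': array([0.6, 3.1, 0. ]), 'ft_force': array([0. , 0.2, 0. ]), 'moment': array([-0.,  0., -0.]), 'width': 87.88949890259497}
```

View pics/top1.png

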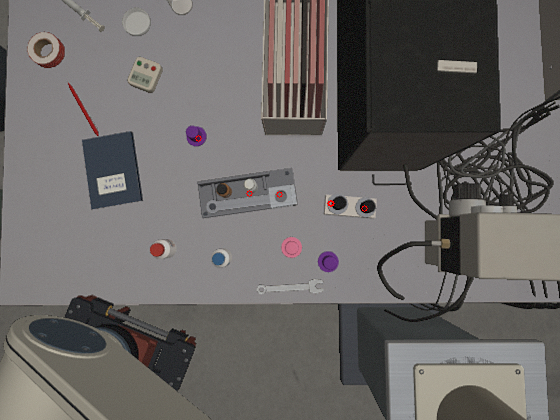

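View pics/side1.png

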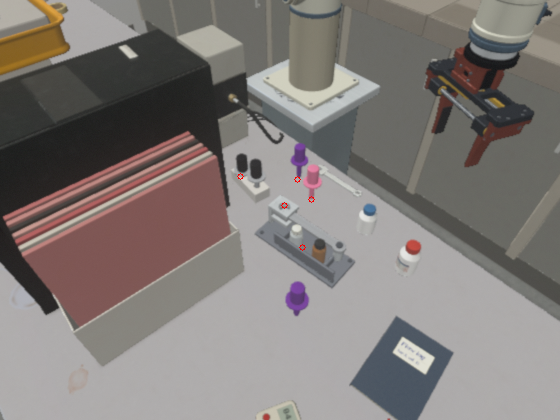

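The top view shows the carrier at (247,193), with its yoke at (282,196), and the stand at (350,206) with black knobs at (339,203) and (367,207). The side view shows a visible shank under the knob at (256,170), so the long pin is the +y one, nearer the carrier. The pink and purple pins are look-alikes.

```bash
cat > b.py <<'E'
from h import *
np.set_printoptions(precision=1,suppress=True)
for c in("top","side"):
    W=np.load(c+'_W.npy'); im=cv2.imread(f"pics/raw_{c}.png"); x,y,z=np.moveaxis(W,-1,0)
    box=(x>400)&(x<490)&(y>180)&(y<320)&(z>10)&(z<120)
    dark=box&(im.max(2)<60)
    for n,m in(("k+",dark&(y>245)),("k-",dark&(y<245))):
        p=W[m]; zt=np.percentile(p[:,2],95); q=p[p[:,2]>zt-5]
        vv,uu=np.nonzero(m)
        print(c,n,m.sum(),'ztop',zt,'top centre',q.mean(0),'mid',(q.min(0)+q.max(0))/2, 'px',uu.min(),uu.max(),vv.min(),vv.max())
    yk=(x>400)&(x<520)&(y>320)&(y<400)&(z>54)&(z<72)
    p=W[yk];print(c,'yoke',len(p),np.median(p,0),p.min(0),p.max(0))
    if len(p)>10: print(cv2.minAreaRect(p[:,:2].astype(np.float32)))
    b=(x>380)&(x<540)&(y>310)&(y<560)&(z>4)&(z<14); r=cv2.minAreaRect(W[b][:,:2].astype(np.float32)); print(c,'base',r)
    for x0 in range(200,760,80): print(x0,[int(np.nanmax(np.where((x>x0)&(x<x0+80)&(y>y0)&(y<y0+80)&(z<600),z,-1))) for y0 in range(-40,640,80)])
im=cv2.imread("pics/raw_top.png"); i2=cv2.imread("pics/raw_side.png")
a=cv2.resize(im[160:230,190:390],(800,280),interpolation=cv2.INTER_CUBIC)
b=cv2.resize(i2[140:290,225:365],(280,300),interpolation=cv2.INTER_CUBIC); o=np.zeros((580,800,3),np.uint8); o[:280]=a;o[280:580,:280]=b
o[280:580,300:580]=cv2.resize(i2[140:215,225:295],(280,300),interpolation=cv2.INTER_CUBIC)
cv2.imwrite("pics/crop.png",o)
E
python3 b.py
```

```text
top k+ 147 ztop 103.24685222591961 top centre [436.9 263.6 101.3] mid [437.5 263.8 101.3] px 332 345 196 209
top k- 152 ztop 77.24524739465014 top centre [431.2 204.2  75.4] mid [431.6 204.4  76.3] px 360 374 200 212
top yoke 417 [455.4 368.2  63.3] [432.3 344.8  55.2] [477.9 398.4  67.5]
((455.0603332519531, 371.916015625), (39.84920120239258, 51.7093620300293), 7.329248905181885)
top base ((459.7938537597656, 434.262939453125), (158.18136596679688, 248.15452575683594), 0.44690704345703125)
200 [20, 19, 27, 6, 12, 581, 599, 599, 556]
280 [261, 262, 147, 98, 98, 97, 74, 598, 348]
360 [261, 261, 146, 104, 98, 96, 56, 55, 84]
440 [160, 356, 356, 356, 67, 72, 73, 51, 16]
520 [58, 360, 361, 357, 276, 134, 6, 98, 6]
600 [-1, 357, 360, 357, 295, 294, 6, 56, 6]
680 [-1, 355, 356, 356, 295, 294, 7, 5, 27]
side k+ 148 ztop 100.30859874419647 top centre [439.7 267.   99. ] mid [439.5 266.6  98.5] px 251 260 160 177
side k- 134 ztop 74.35758981582234 top centre [432.9 207.3  73. ] mid [432.9 205.7  73. ] px 237 246 155 171
side yoke 357 [455.8 371.6  61.1] [430.5 344.4  54.1] [477.4 399.6  64.3]
((453.9600524902344, 372.183349609375), (42.18110275268555, 52.96571731567383), 7.247761249542236)
side base ((449.6981201171875, 445.9468994140625), (115.99308776855469, 206.19070434570312), 7.562985897064209)
200 [15, 18, 26, 2, 8, 6, 346, 485, 486]
280 [258, 258, 143, 96, 95, 95, 71, 3, 346]
360 [258, 258, 144, 101, 94, 93, 54, 54, 81]
440 [-1, 353, 353, 353, 64, 70, 71, 50, 15]
520 [-1, 357, 358, 353, 288, 131, 3, 95, 3]
600 [-1, 353, 357, 354, 292, 292, 3, 54, 3]
680 [-1, 355, 356, 356, 291, 292, 3, 3, 22]
```

View pics/crop.png

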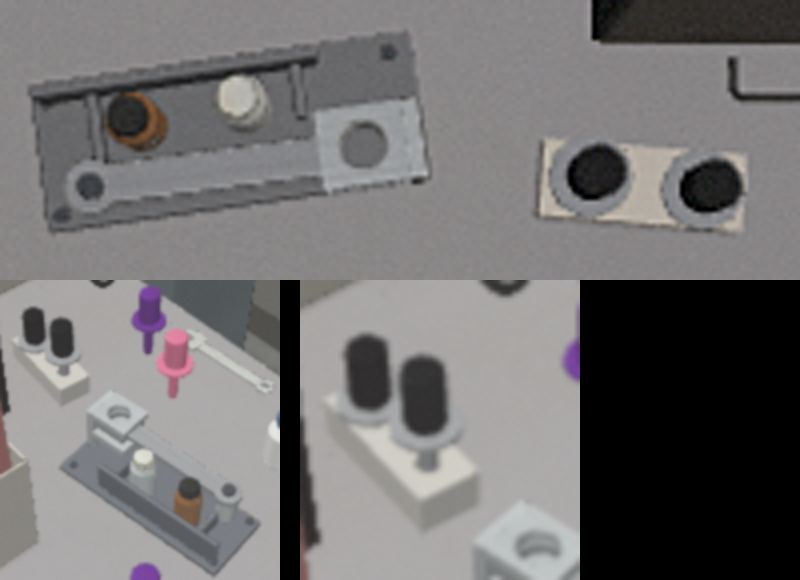

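```bash
cat > c.py <<'E'
from h import *
np.set_printoptions(precision=2,suppress=True)
for c in("top","side"):
    W=np.load(c+'_W.npy'); x,y,z=np.moveaxis(W,-1,0)
    for lo,hi in((130,600),(105,130)):
      m=(x>250)&(x<560)&(y>100)&(y<480)&(z>lo)&(z<hi)
      for y0 in range(100,480,30):
        k=m&(y>=y0)&(y<y0+30)
        if k.any(): print(c,lo,y0,'x',x[k].min(),x[k].max(),'z',z[k].max(),k.sum())
im=cv2.imread("pics/raw_top.png")
g=cv2.cvtColor(im[186:208,270:297],cv2.COLOR_BGR2GRAY); g8=cv2.resize(g,None,fx=8,fy=8,interpolation=cv2.INTER_CUBIC)
t,b=cv2.threshold(g8,0,255,cv2.THRESH_OTSU); 
n,l,s,ce=cv2.connectedComponentsWithStats(255-b)
for i in range(1,n):
    if s[i,4]>1500:
        p=[270+ (ce[i][0]+.5)/8-.5,186+(ce[i][1]+.5)/8-.5]; print('blob',s[i]/8,p,ray("top",*p,63.3),ray("top",*p,62))
s=ctrl.get_obs();print(s['t'],R.from_rotvec(s['orientation']).as_matrix())
print(optics.camera_info("wrist"))
E
python3 c.py
```

```text
top 130 100 x 355.81469489070247 559.970842225026 z 356.74446543510555 1566
top 130 130 x 352.39369066338844 559.9354387107835 z 357.12155976443546 1544
top 130 160 x 510.17674133635956 559.9631695885137 z 356.67056132551943 1436
top 130 190 x 510.4639265077658 559.9034021821535 z 356.5157852811593 1416
top 130 220 x 511.23543303729355 559.9684383634296 z 356.8662564679429 1399
top 130 250 x 511.72090202498765 559.8940539469369 z 354.2351951455977 887
top 130 430 x 250.0011955123611 251.35931810090634 z 599.9386250544196 71
top 130 460 x 250.1287884322534 259.97332870973867 z 599.9442206814244 1101
top 105 100 x 509.1204492987073 510.4332442239131 z 123.1105943541919 32
top 105 130 x 342.54978667613113 510.7973355278169 z 129.90869305205229 70
top 105 160 x 340.67089629476806 511.4186600532509 z 129.1504441410491 63
top 105 190 x 511.0178075425338 511.87247787882086 z 122.81765942263667 32
top 105 220 x 511.6208697989964 512.7789186388543 z 129.5575341700942 34
top 105 250 x 511.79051908152394 559.9686465378486 z 126.54305832278419 57
side 130 100 x 356.24310904388363 559.78999170967
[... 591 characters left out ...]
70604 523.3927563880779 z 129.3600144137199 48
blob [  4.88   4.    12.12  12.25 951.62] [np.float64(280.44222875344803), np.float64(195.73526369368187)] [454.51 375.62  63.3 ] [454.62 375.64  62.  ]
blob [  3.12  18.75  18.38   3.25 231.88] [np.float64(282.71216307277626), np.float64(206.2032681940701)] [433.51 371.39  63.3 ] [433.59 371.41  62.  ]
0.8 [[-0.93  0.38  0.  ]
 [ 0.38  0.93  0.  ]
 [-0.    0.   -1.  ]]
{'K': array([[349.26,   0.  , 272.89],
       [  0.  , 349.26, 214.61],
       [  0.  ,   0.  ,   1.  ]]), 'pose': array([[  0.38,   0.89,   0.27, 161.36],
       [  0.93,  -0.36,  -0.11, 608.48],
       [  0.  ,   0.29,  -0.96, 385.74],
       [  0.  ,   0.  ,   0.  ,   1.  ]])}
```

```bash
cat > plan.py <<'E'
# usage: plan.py x y z yaw_of_tool_y(deg) calls
from h import *; import sys
x,y,z,a,n=map(float,sys.argv[1:]); n=int(n)*5
s=ctrl.get_obs(); M=R.from_rotvec(s['orientation']); p=np.array(s['ee_pos'])
a=np.radians(a); T=R.from_matrix(np.array([[-np.sin(a),np.cos(a),0],[np.cos(a),np.sin(a),0],[0,0,-1]]).T.T)
rv=(M.inv()*T).as_rotvec()/n; d=(np.array([x,y,z])-p)/n
print('t',s['t'],'pos',p.round(1),'width',s['width'],'F',np.round(s['ft_force'],1),'q',np.round(s['qpos'],2)); 
for i in range(n):
    print(np.round((M.inv().apply(d))/1000,4).tolist(),np.round(np.degrees(rv),2).tolist()); M=M*R.from_rotvec(rv)
E
python3 plan.py 438 265 330 88 2
```

```text
t 0.8 pos [235.2 579.1 404.7] width 87.88949890259497 F [0.  0.2 0. ] q [ 1.17  0.42  1.63 -0.    1.09 -0.02]
[-0.0306, -0.0215, 0.0075] [0.0, 0.0, -2.01]
[-0.0298, -0.0225, 0.0075] [0.0, 0.0, -2.01]
[-0.029, -0.0236, 0.0075] [0.0, 0.0, -2.01]
[-0.0282, -0.0246, 0.0075] [0.0, 0.0, -2.01]
[-0.0273, -0.0255, 0.0075] [0.0, 0.0, -2.01]
[-0.0264, -0.0265, 0.0075] [0.0, 0.0, -2.01]
[-0.0254, -0.0274, 0.0075] [0.0, 0.0, -2.01]
[-0.0245, -0.0283, 0.0075] [0.0, 0.0, -2.01]
[-0.0235, -0.0291, 0.0075] [0.0, 0.0, -2.01]
[-0.0224, -0.0299, 0.0075] [0.0, 0.0, -2.01]
```

Request:
send_rows:
  rows:
    - {"offset": [-0.03,-0.021,0.004],"twist": [0,0,-2]}
    - {"offset": [-0.03,-0.022,0.004],"twist": [0,0,-2]}
    - {"offset": [-0.029,-0.023,0.004],"twist": [0,0,-2]}
    - {"offset": [-0.028,-0.024,0.004],"twist": [0,0,-2]}
    - {"offset": [-0.027,-0.025,0.004],"twist": [0,0,-2]}
  gripper: 0.052

```text
t: 1.22
ee_pos: [336.7, 426.0, 384.8]
orientation: [0.305, 3.125, 0.011]
ft_force: [1.1, 0.2, -0.3]
width: 57.8
```

```bash
python3 plan.py 438 265 330 88 2
```

```text
t 1.2167 pos [336.7 426.  384.8] width 57.777932672400816 F [ 1.1  0.2 -0.3] q [ 0.88  0.33  1.83  0.    0.98 -0.5 ]
[-0.013, -0.0139, 0.0054] [0.04, 0.01, -0.91]
[-0.0128, -0.0141, 0.0054] [0.04, 0.01, -0.91]
[-0.0126, -0.0143, 0.0054] [0.04, 0.01, -0.91]
[-0.0124, -0.0145, 0.0054] [0.04, 0.01, -0.91]
[-0.0121, -0.0147, 0.0054] [0.04, 0.01, -0.91]
[-0.0119, -0.0149, 0.0054] [0.04, 0.01, -0.91]
[-0.0117, -0.015, 0.0054] [0.04, 0.01, -0.91]
[-0.0114, -0.0152, 0.0055] [0.04, 0.01, -0.91]
[-0.0112, -0.0154, 0.0055] [0.04, 0.01, -0.91]
[-0.0109, -0.0156, 0.0055] [0.04, 0.01, -0.91]
```

Tracking is nearly exact.

Request:
send_rows:
  rows:
    - {"offset": [-0.025,-0.028,0.01],"twist": [0,0,-1.8]}
    - {"offset": [-0.025,-0.028,0.011],"twist": [0,0,-1.8]}
    - {"offset": [-0.025,-0.029,0.011],"twist": [0,0,-1.8]}
    - {"offset": [-0.024,-0.03,0.011],"twist": [0.2,0,-1.8]}
    - {"offset": [-0.023,-0.03,0.011],"twist": [0.2,0,-1.8]}

```text
t: 1.63
ee_pos: [443.3, 259.9, 331.0]
orientation: [0.042, 3.134, 0.007]
ft_force: [0.6, 0.1, 0.3]
width: 51.8
```

```bash
cat > d.py <<'E'
from h import *
np.set_printoptions(precision=1,suppress=True)
im,d,W=cloud("wrist"); x,y,z=np.moveaxis(W,-1,0); o=im.copy()
for n,m in(("pin",(im.max(2)<70)&(abs(x-438)<40)&(abs(y-265)<28)&(z>62)&(z<115)),("short",(im.max(2)<70)&(abs(x-432)<40)&(abs(y-205)<28)&(z>45)&(z<85))):
    if m.sum()<20: print(n,'none');continue
    p=W[m]; zt=np.percentile(p[:,2],95); t=m&(z>zt-4)
    vv,uu=np.nonzero(t); (c,r)=cv2.minEnclosingCircle(p[p[:,2]>zt-4][:,:2].astype(np.float32))
    print(n,'ztop',zt,'mean',W[t].mean(0),'circ',c,r,'px',uu.mean(),vv.mean())
for l in("long_pin","short_pin"): print(l,[(round(r["conf"],2),np.array(r["extent"])) for r in nets.spot_in("wrist",l)[:3]])
cv2.imwrite("pics/wrist1.png",o)
E
python3 d.py; python3 plan.py 438 265 330 88 1
```

```text
pin ztop 99.98725504887652 mean [436.4 252.6  98.9] circ (436.6929931640625, 254.16616821289062) 12.313261985778809 px 268.09627727856224 223.00513478819
short ztop 74.1904285363935 mean [430.1 196.3  73.1] circ (431.1497802734375, 196.53208923339844) 12.821622848510742 px 188.18493909191582 205.03543743078626
long_pin [(0.76, array([369.8,  52.2, 449.1, 114.9])), (0.65, array([244.7, 180.2, 300.3, 245.6])), (0.58, array([268.8,   0. , 333.1,  72.1]))]
short_pin [(0.95, array([170.4, 167.1, 221.6, 224.2]))]
t 1.7833 pos [443.7 259.4 330.5] width 51.71379106060437 F [-0.3  0.2  1.2] q [ 0.51  0.37  1.93  0.    0.84 -1.03]
[0.0012, 0.0011, 0.0001] [0.04, 0.06, 0.02]
[0.0012, 0.0011, 0.0001] [0.04, 0.06, 0.02]
[0.0012, 0.0011, 0.0001] [0.04, 0.06, 0.02]
[0.0012, 0.0011, 0.0001] [0.04, 0.06, 0.02]
[0.0012, 0.0011, 0.0001] [0.04, 0.06, 0.02]
```

View pics/wrist1.png

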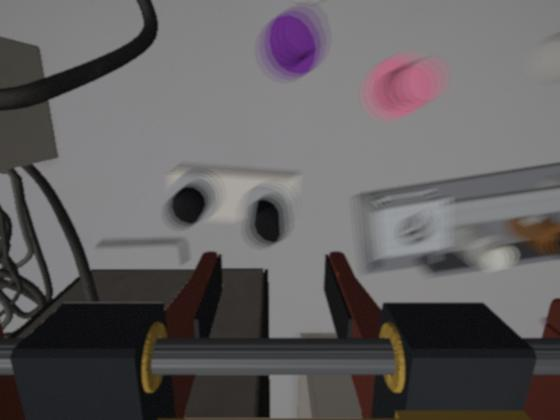

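The picture is motion-blurred: the knobs are at about (188,205) and (268,222), the yoke at (412,230). I'll measure again at rest.

```bash
python3 d.py; cat >>d.py <<'E'
info=optics.camera_info("wrist");print(ctrl.get_obs()['ee_pos'],np.array(info['pose'])[:3,3])
yk=(x>420)&(x<500)&(y>330)&(y<410)&(z>55)&(z<70);p=W[yk];print('yoke',np.median(p,0),cv2.minAreaRect(p[:,:2].astype(np.float32)))
E
python3 d.py
```

```text
pin ztop 102.21286759004592 mean [433.5 263.4 101.2] circ (434.0005798339844, 263.6365966796875) 12.6640625 px 275.35727272727274 222.63090909090909
short ztop 76.3100014356708 mean [427.8 204.5  75.2] circ (428.2959899902344, 203.8524169921875) 12.46015453338623 px 190.80422691879866 205.96996662958844
long_pin [(0.97, array([246.3, 181.4, 299.4, 243.8])), (0.93, array([372.1,  52.3, 451.5, 118. ])), (0.88, array([267.3,   0.6, 328.4,  71.4]))]
short_pin [(0.6, array([171.5, 167.9, 223. , 227.1]))]
pin ztop 101.83519022153263 mean [433.7 262.1 100.8] circ (434.33868408203125, 262.0537109375) 12.510015487670898 px 270.3342415985468 223.61035422343323
short ztop 75.87784734729142 mean [428.1 203.2  74.7] circ (428.5531005859375, 202.7758331298828) 12.416152000427246 px 186.61909989023053 206.5510428100988
long_pin [(0.98, array([241.9, 180.4, 295.6, 245.8])), (0.72, array([368.6,  53.1, 443.8, 118.2])), (0.68, array([267.2,   2.3, 327.9,  74.5]))]
short_pin [(0.78, array([167.7, 169. , 220.8, 222.6])), (0.41, array([242.5, 181. , 298.3, 246.7]))]
[442.  262.8 331.6] [362.6 264.7 312. ]
yoke [451.2 367.9  62.9] ((452.4228210449219, 371.1869201660156), (41.044979095458984, 52.897220611572266), 7.3642683029174805)
```

Request:
send_rows:
  rows:
    - {"offset": [0.003,0.001,0.012],"twist": [0,0.2,0]}
    - {"offset": [0.002,0,0.018],"twist": [0.2,0.1,0]}
    - {"offset": [0,0,0.02],"twist": [0,0,0]}
    - {"offset": [0,0,0.016],"twist": [0,0,0]}
    - {"offset": [0,0,0.008],"twist": [0,0,0]}

```text
t: 2.5
ee_pos: [435.1, 269.3, 256.2]
orientation: [0.029, 3.133, 0.01]
ft_force: [-0.1, 0.6, -0.2]
width: 51.7
```

```bash
python3 plan.py 437 264 246 88 1; python3 d.py
```

```text
t 2.5 pos [435.1 269.3 256.2] width 51.6690013332927 F [-0.1  0.6 -0.2] q [ 0.53  0.49  1.97  0.    0.67 -1.02]
[-0.0004, -0.0011, 0.002] [0.07, 0.1, 0.19]
[-0.0004, -0.0011, 0.002] [0.07, 0.1, 0.19]
[-0.0004, -0.0011, 0.002] [0.07, 0.1, 0.19]
[-0.0004, -0.0011, 0.002] [0.07, 0.1, 0.19]
[-0.0004, -0.001, 0.002] [0.07, 0.1, 0.19]
pin ztop 109.82183030002895 mean [428.7 241.9 110.7] circ (433.5087585449219, 240.256591796875) 11.355238914489746 px 204.10886075949367 298.7746835443038
short ztop 74.81084530711604 mean [427.2 203.   73.8] circ (428.1578369140625, 201.92202758789062) 12.742822647094727 px 140.1967116852613 259.1767469172049
long_pin [(0.74, array([219.4, 222. , 295.1, 321.2])), (0.7, array([391.2,  49.7, 520.4, 137.4]))]
short_pin [(0.95, array([113.9, 200.9, 194.2, 281.4]))]
[435.7 269.2 257.6] [356.3 270.5 237.9]
yoke [443.7 369.7  61.7] ((451.69439697265625, 370.3824157714844), (41.463279724121094, 53.40501022338867), 6.587335586547852)
```

View pics/wrist1.png

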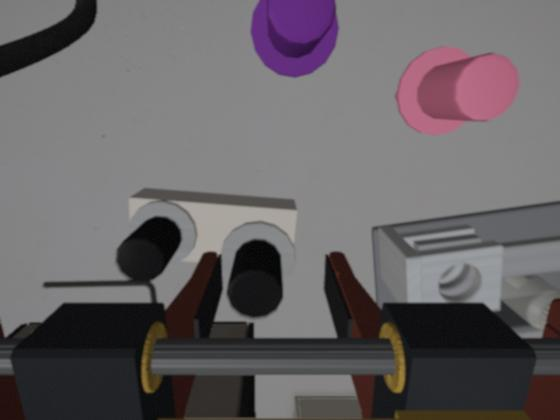

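The view shows the long pin's knob (257,290) about 5 mm left (−y) of the finger midline (274). I'll shift −y and finish the descent.

Request:
send_rows:
  rows:
    - {"offset": [0,-0.003,0],"twist": [0,0.2,0.4]}
    - {"offset": [0,-0.002,0.003],"twist": [0.2,0.2,0.3]}
    - {"offset": [0,0,0.004],"twist": [0,0,0]}
    - {"offset": [0,0,0.003],"twist": [0,0,0]}
    - {"offset": [0,0,0.001],"twist": [0,0,0]}

```text
t: 3.07
ee_pos: [436.7, 264.7, 248.9]
orientation: [0.051, 3.135, 0.009]
ft_force: [0.6, 0.3, 0.4]
width: 51.9
```

```bash
python3 plan.py 435 264 246 88 1
```

```text
t 3.0667 pos [436.7 264.7 248.9] width 51.922531377864466 F [0.6 0.3 0.4] q [ 0.52  0.5   1.97  0.    0.66 -1.02]
[0.0003, -0.0001, 0.0006] [0.07, 0.07, 0.03]
[0.0003, -0.0001, 0.0006] [0.07, 0.07, 0.03]
[0.0003, -0.0001, 0.0006] [0.07, 0.07, 0.03]
[0.0003, -0.0001, 0.0006] [0.07, 0.07, 0.03]
[0.0003, -0.0001, 0.0006] [0.07, 0.07, 0.03]
```

Request:
send_rows:
  rows:
    - {"offset": [0.001,-0.0005,0.002],"twist": [0.1,0.2,0]}
    - {"offset": [0,0,0.001],"twist": [0.1,0.1,0]}
    - {"offset": [0,0,0],"twist": [0,0,0]}
    - {"offset": [0,0,0],"twist": [0,0,0]}
    - {"offset": [0,0,0],"twist": [0,0,0]}

```text
t: 3.48
ee_pos: [435.8, 264.1, 245.7]
orientation: [0.052, 3.14, 0.003]
ft_force: [0.7, -0.3, -0.2]
width: 52.0
```

Request:
send_rows:
  rows:
    - {"offset": [0,0,0],"twist": [0,0,0]}
    - {"offset": [0,0,0],"twist": [0,0,0]}
    - {"offset": [0,0,0],"twist": [0,0,0]}
    - {"offset": [0,0,0],"twist": [0,0,0]}
    - {"offset": [0,0,0],"twist": [0,0,0]}
  gripper: 0.01

```text
t: 3.9
ee_pos: [435.8, 263.9, 245.8]
orientation: [0.051, 3.14, 0.003]
ft_force: [-0.3, -1.8, 0.5]
width: 25.7
```

```bash
python3 plan.py 437 264 330 88 1; python3 d.py
```

```text
t 3.9 pos [435.8 263.9 245.8] width 25.684891770346116 F [-0.3 -1.8  0.5] q [ 0.52  0.51  1.98  0.    0.66 -1.02]
[-0.0003, 0.0001, -0.0168] [0.02, 0.01, 0.03]
[-0.0003, 0.0, -0.0168] [0.02, 0.01, 0.03]
[-0.0003, 0.0, -0.0168] [0.02, 0.01, 0.03]
[-0.0003, 0.0, -0.0168] [0.02, 0.01, 0.03]
[-0.0002, 0.0, -0.0168] [0.02, 0.01, 0.03]
pin ztop 111.34744972916432 mean [425.9 264.4 111.1] circ (424.222412109375, 264.05511474609375) 23.81214714050293 px 273.65425531914894 303.78723404255317
short ztop 75.70404369030423 mean [428.  203.   74.7] circ (429.0939025878906, 202.47132873535156) 12.874693870544434 px 144.9164979757085 270.8881578947368
long_pin [(0.79, array([406.1,  43.1, 554.2, 136.9])), (0.68, array([258.9,   0. , 355.5,  75.5])), (0.65, array([235.8, 228.4, 305.8, 334. ]))]
short_pin [(0.75, array([118.1, 208.5, 200.2, 296.8]))]
[435.8 263.9 245.9] [356.3 266.2 226.8]
yoke [448.4 371.4  62.7] ((452.695556640625, 370.88958740234375), (41.688865661621094, 53.30229568481445), 7.181097030639648)
```

View pics/wrist1.png

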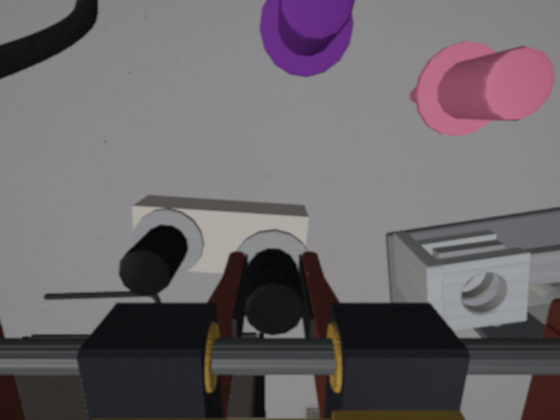

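The long pin's knob (273,290) is held between the jaws, with the opening at 25.7 mm. Next is a straight lift.

Request:
send_rows:
  rows:
    - {"offset": [0,0,-0.01],"twist": [0,0,0]}
    - {"offset": [0,0,-0.015],"twist": [0,0,0]}
    - {"offset": [0,0,-0.02],"twist": [0,0,0]}
    - {"offset": [0,0,-0.02],"twist": [0,0,0]}
    - {"offset": [0,0,-0.015],"twist": [0,0,0]}

```text
t: 4.47
ee_pos: [434.7, 263.5, 327.4]
orientation: [-0.053, -3.136, 0.001]
ft_force: [0.3, -0.1, -0.2]
width: 25.3
```

```bash
python3 plan.py 453.2 376.1 330 88 2
```

```text
t 4.4667 pos [434.7 263.5 327.4] width 25.322380698552305 F [ 0.3 -0.1 -0.2] q [ 0.52  0.37  1.94  0.    0.84 -1.02]
[-0.0015, 0.0113, -0.0003] [-0.0, -0.03, 0.01]
[-0.0015, 0.0113, -0.0003] [-0.0, -0.03, 0.01]
[-0.0015, 0.0113, -0.0003] [-0.0, -0.03, 0.01]
[-0.0015, 0.0113, -0.0003] [-0.0, -0.03, 0.01]
[-0.0015, 0.0113, -0.0003] [-0.0, -0.03, 0.01]
[-0.0015, 0.0113, -0.0003] [-0.0, -0.03, 0.01]
[-0.0015, 0.0113, -0.0003] [-0.0, -0.03, 0.01]
[-0.0015, 0.0113, -0.0003] [-0.0, -0.03, 0.01]
[-0.0015, 0.0113, -0.0003] [-0.0, -0.03, 0.01]
[-0.0015, 0.0113, -0.0003] [-0.0, -0.03, 0.01]
```

Request:
send_rows:
  rows:
    - {"offset": [-0.002,0.014,0],"twist": [0,-0.2,0]}
    - {"offset": [-0.004,0.025,0],"twist": [0,0,0]}
    - {"offset": [-0.004,0.03,0],"twist": [0,0,0]}
    - {"offset": [-0.004,0.027,0],"twist": [0,0,0]}
    - {"offset": [-0.003,0.014,0],"twist": [0,0,0]}

```text
t: 4.88
ee_pos: [456.5, 378.1, 333.3]
orientation: [0.062, 3.135, 0.01]
ft_force: [0.4, 0.2, -0.6]
width: 25.4
```

Request:
send_rows:
  rows:
    - {"offset": [0,0,0],"twist": [0,0,0]}
    - {"offset": [0,0,0],"twist": [0,0,0]}
    - {"offset": [0,0,0],"twist": [0,0,0]}
    - {"offset": [0,0,0],"twist": [0,0,0]}
    - {"offset": [0,0,0],"twist": [0,0,0]}

```text
t: 5.3
ee_pos: [455.5, 381.5, 331.5]
orientation: [0.057, 3.136, 0.011]
ft_force: [-0.6, 0.2, -0.5]
width: 25.3
```

```bash
python3 plan.py 453.2 376.1 330 88 1; cat > e.py <<'E'
from h import *; import sys
np.set_printoptions(precision=1,suppress=True)
def sh(c,box,k): 
    im,d,W=cloud(c); print(c,[ (l,[(round(r['conf'],2),np.array(r['extent'])) for r in nets.spot_in(c,l)[:2]]) for l in("long_pin","short_pin")])
    a,b,e,f=box; return cv2.resize(im[b:f,a:e],None,fx=k,fy=k,interpolation=cv2.INTER_CUBIC),W
s,Ws=sh("side",(220,130,360,290),2.85); w,Ww=sh("wrist",(0,0,560,420),.71)
s=s[:456];o=np.zeros((456,800,3),np.uint8);o[:s.shape[0],:s.shape[1]]=s[:,:400]
o[:w.shape[0],400:400+w.shape[1]]=w[:,:400]; cv2.imwrite(sys.argv[1],o)
E
python3 e.py pics/hov.png
```

```text
t 5.3 pos [455.5 381.5 331.5] width 25.338506212975616 F [-0.6  0.2 -0.5] q [ 0.68  0.47  1.75  0.    0.91 -0.86]
[0.0004, -0.0011, 0.0003] [0.08, 0.05, -0.02]
[0.0004, -0.0011, 0.0003] [0.08, 0.05, -0.02]
[0.0004, -0.0011, 0.0003] [0.08, 0.05, -0.02]
[0.0004, -0.0011, 0.0003] [0.08, 0.05, -0.02]
[0.0004, -0.0011, 0.0003] [0.08, 0.05, -0.02]
side [('long_pin', [(0.75, array([301.2, 169.1, 322.7, 195.6])), (0.68, array([272.6, 161.2, 295.1, 201.3]))]), ('short_pin', [(0.81, array([234.3, 152.2, 253.6, 175.2]))])]
wrist [('long_pin', [(0.83, array([192. ,  39.7, 256. , 104.4])), (0.66, array([237.2, 226.2, 305.7, 337.4]))]), ('short_pin', [(0.97, array([  0. , 161.1,  71. , 213.7]))])]
```

View pics/hov.png

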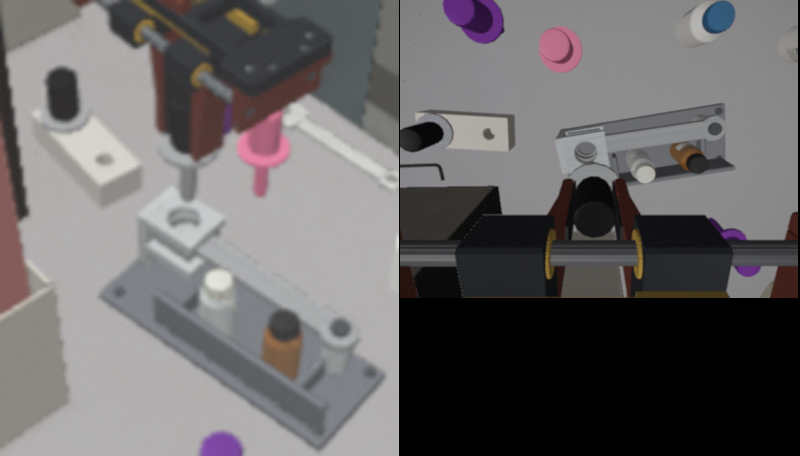

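Held upright. The foot is above the hole, about 5 mm off in +y because of overshoot. The stand's second hole is empty and the short pin still stands. I'll correct this and come lower.

Request:
send_rows:
  rows:
    - {"offset": [0.001,-0.003,0.002],"twist": [0.2,0.1,0]}
    - {"offset": [0.001,-0.002,0.005],"twist": [0.2,0.1,0]}
    - {"offset": [0,0,0.005],"twist": [0,0,0]}
    - {"offset": [0,0,0.003],"twist": [0,0,0]}
    - {"offset": [0,0,0],"twist": [0,0,0]}

```text
t: 6.02
ee_pos: [453.5, 375.9, 315.5]
orientation: [0.059, 3.139, -0.0]
ft_force: [-0.6, 0.8, -0.7]
width: 25.2
```

```bash
python3 plan.py 453.2 376.1 313 88 1; cat > f.py <<'E'
from h import *
np.set_printoptions(precision=1,suppress=True)
s=ctrl.get_obs(); fz=6+s['ee_pos'][2]-245.8
im,d,W=cloud("side"); x,y,z=np.moveaxis(W,-1,0)
print('tcp',s['ee_pos'],'foot z',fz)
m=(abs(x-454)<30)&(abs(y-376)<30)&(z>fz+3)&(z<fz+42)
vv,uu=np.nonzero(m); 
for v in range(vv.min(),vv.max()+1):
    u=uu[vv==v]; print(v,u.min(),u.max(),W[v,u].mean(0))
cv2.imwrite("pics/s2.png",cv2.resize(im[160:230,250:325],None,fx=8,fy=8,interpolation=cv2.INTER_CUBIC))
E
python3 f.py
```

```text
t 6.0167 pos [453.5 375.9 315.5] width 25.244984343721786 F [-0.6  0.8 -0.7] q [ 0.67  0.49  1.77 -0.    0.88 -0.86]
[0.0001, 0.0, 0.0005] [-0.0, 0.02, -0.03]
[0.0001, 0.0, 0.0005] [-0.0, 0.02, -0.03]
[0.0001, 0.0, 0.0005] [-0.0, 0.02, -0.03]
[0.0001, 0.0, 0.0005] [-0.0, 0.02, -0.03]
[0.0001, 0.0, 0.0005] [-0.0, 0.02, -0.03]
tcp [453.5 375.9 315.5] foot z 75.74649335655101
192 281 286 [457.4 378.  107.8]
193 281 286 [457.6 378.2 105.2]
194 281 286 [456.9 377.4 101.2]
195 281 286 [457.  377.5  98.4]
196 281 286 [457.9 378.6  97. ]
197 281 286 [457.3 378.   93.2]
198 281 286 [457.6 378.3  90.7]
199 281 286 [457.  377.7  86.9]
200 281 286 [457.2 377.9  84.2]
201 282 285 [457.2 377.9  81.3]
202 284 284 [457.1 379.3  79.3]
```

View pics/s2.png

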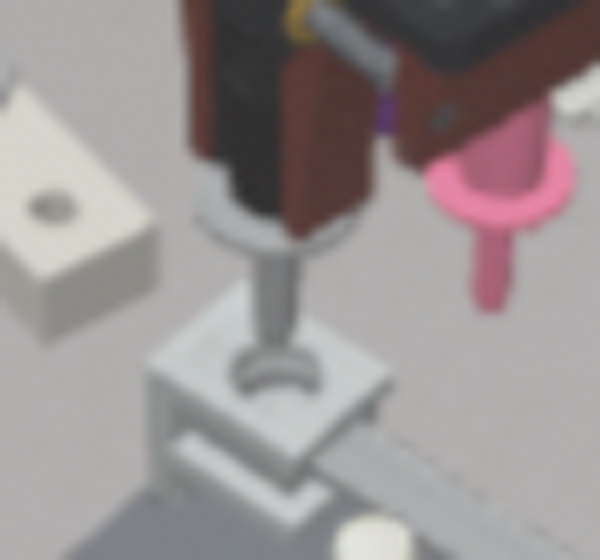

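The pin is lined up: the foot is at (276,345) and the hole centre at (276,372), in the same column and about 14 mm below. Lowering.

Request:
send_rows:
  rows:
    - {"offset": [0,0.0005,0.006],"twist": [0,0,0]}
    - {"offset": [0,0,0.008],"twist": [0,0,0]}
    - {"offset": [0,0,0.008],"twist": [0,0,0]}
    - {"offset": [0,0,0.006],"twist": [0,0,0]}
    - {"offset": [0,0,0.004],"twist": [0,0,0]}

```text
t: 6.48
ee_pos: [453.9, 376.9, 281.2]
orientation: [0.058, 3.138, 0.002]
ft_force: [0.3, 0.6, -1.1]
width: 25.6
```

```bash
python3 plan.py 453.3 376.1 252 88 1
```

```text
t 6.4833 pos [453.9 376.9 281.2] width 25.614641101750003 F [ 0.3  0.6 -1.1] q [ 0.67  0.54  1.79 -0.    0.82 -0.86]
[0.0001, -0.0002, 0.0058] [0.01, 0.04, -0.02]
[0.0001, -0.0002, 0.0058] [0.01, 0.04, -0.02]
[0.0001, -0.0002, 0.0058] [0.01, 0.04, -0.02]
[0.0001, -0.0002, 0.0058] [0.01, 0.04, -0.02]
[0.0001, -0.0002, 0.0058] [0.01, 0.04, -0.02]
```

Request:
send_rows:
  rows:
    - {"offset": [0,-0.0005,0.005],"twist": [0,0,0]}
    - {"offset": [0,0,0.006],"twist": [0,0,0]}
    - {"offset": [0,0,0.006],"twist": [0,0,0]}
    - {"offset": [0,0,0.004],"twist": [0,0,0]}
    - {"offset": [0,0,0.002],"twist": [0,0,0]}

```text
t: 6.9
ee_pos: [453.7, 376.2, 254.4]
orientation: [0.058, 3.14, -0.0]
ft_force: [0.7, 0.2, -0.2]
width: 25.4
```

```bash
python3 plan.py 453.3 376.1 252 88 1
```

```text
t 6.9 pos [453.7 376.2 254.4] width 25.388872481779554 F [ 0.7  0.2 -0.2] q [ 0.67  0.58  1.79 -0.    0.77 -0.86]
[0.0001, -0.0, 0.0005] [-0.0, 0.02, -0.02]
[0.0001, -0.0, 0.0005] [-0.0, 0.02, -0.02]
[0.0001, -0.0, 0.0005] [-0.0, 0.02, -0.02]
[0.0001, -0.0, 0.0005] [-0.0, 0.02, -0.02]
[0.0001, -0.0, 0.0005] [-0.0, 0.02, -0.02]
```

Request:
send_rows:
  rows:
    - {"offset": [0,0,0.001],"twist": [0,0,0]}
    - {"offset": [0,0,0.001],"twist": [0,0,0]}
    - {"offset": [0,0,0],"twist": [0,0,0]}
    - {"offset": [0,0,0],"twist": [0,0,0]}
    - {"offset": [0,0,0],"twist": [0,0,0]}

```text
t: 7.32
ee_pos: [454.0, 376.3, 252.5]
orientation: [0.058, 3.139, -0.0]
ft_force: [-0.2, -0.1, -0.7]
width: 25.1
```

Request:
send_rows:
  rows:
    - {"offset": [0,0,0],"twist": [0,0,0]}
    - {"offset": [0,0,0],"twist": [0,0,0]}
    - {"offset": [0,0,0],"twist": [0,0,0]}
    - {"offset": [0,0,0],"twist": [0,0,0]}
    - {"offset": [0,0,0],"twist": [0,0,0]}
  gripper: 0.055

```text
t: 7.73
ee_pos: [454.3, 376.6, 253.4]
orientation: [0.058, 3.137, 0.002]
ft_force: [0.3, 0.5, 1.2]
width: 53.8
```

Request:
send_rows:
  rows:
    - {"offset": [0,0,-0.004],"twist": [0,0,0]}
    - {"offset": [0,0,-0.015],"twist": [0,0,0]}
    - {"offset": [0,0,-0.025],"twist": [0,0,0]}
    - {"offset": [0,0,-0.03],"twist": [0,0,0]}
    - {"offset": [0,0,-0.03],"twist": [0,0,0]}

```text
t: 8.15
ee_pos: [452.2, 375.1, 354.5]
orientation: [-0.058, -3.133, 0.012]
ft_force: [0.2, 0.8, -0.7]
width: 55.2
```

Request:
send_rows:
  rows:
    - {"offset": [0.01,0,-0.025],"twist": [0,0,0]}
    - {"offset": [0.02,0,-0.015],"twist": [0,0,0]}
    - {"offset": [0.02,0,0],"twist": [0,0,0]}
    - {"offset": [0.01,0,0],"twist": [0,0,0]}
    - {"offset": [0,0,0],"twist": [0,0,0]}

```text
t: 8.57
ee_pos: [392.3, 378.3, 406.2]
orientation: [0.06, 3.138, 0.003]
ft_force: [-0.4, -0.9, 0.2]
width: 54.6
```

```bash
python3 plan.py 453.3 376.1 400 88 1|head -1; python3 e.py pics/end.png; cat > g.py <<'E'
from h import *
np.set_printoptions(precision=1,suppress=True)
for c in("side","wrist","top"):
    im,d,W=cloud(c); x,y,z=np.moveaxis(W,-1,0)
    k=(im.max(2)<70)&(abs(x-454)<30)&(abs(y-376)<30)&(z>68)&(z<130)
    col=(im.min(2)>80)&(abs(x-454)<30)&(abs(y-376)<30)&(z>63)&(z<78)
    if k.sum(): t=k&(z>np.percentile(z[k],95)-4); print(c,'knob top',np.percentile(z[k],95),W[t].mean(0))
    if col.sum()>20:
        A=np.c_[x[col],y[col],np.ones(col.sum())];q=np.linalg.lstsq(A,z[col],rcond=None)[0];print(c,'collar z',np.median(z[col]),'slope',q[:2].round(3),col.sum())
E
python3 g.py
```

```text
t 8.5667 pos [392.3 378.3 406.2] width 54.56464661542927 F [-0.4 -0.9  0.2] q [ 0.75  0.3   1.81 -0.    1.03 -0.79]
side [('long_pin', [(0.94, array([271.7, 188.5, 293.8, 213.6])), (0.82, array([285.9, 282. , 310.8, 314.9]))]), ('short_pin', [(0.7, array([274.8, 188. , 291. , 211.3]))])]
wrist [('long_pin', [(0.89, array([251.8, 235.3, 294.9, 288.8])), (0.84, array([135.5,  96.2, 187. , 140.3]))]), ('short_pin', [(0.77, array([ 75.1, 206.5, 127.1, 254.7]))])]
side knob top 106.14743563304637 [457.2 380.  105. ]
side collar z 65.34285118556039 slope [ 0. -0.] 142
wrist knob top 107.76579338932967 [452.1 375.7 106.8]
wrist collar z 66.44129820464065 slope [-0.  0.] 935
```

View pics/end.png

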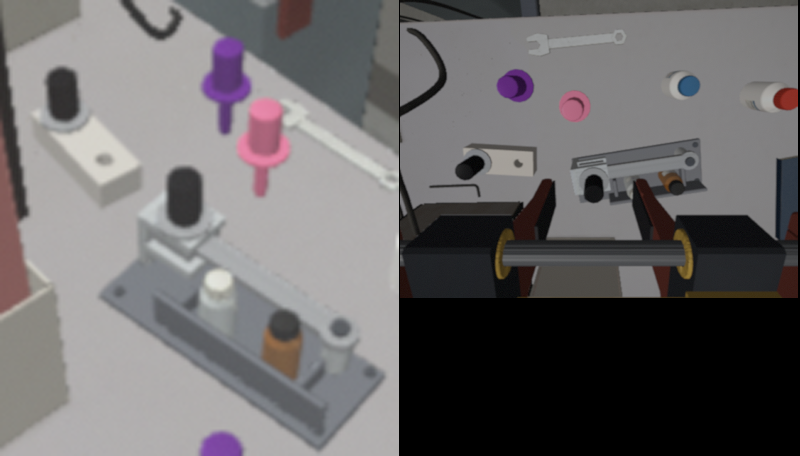

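The collar sits flat on the upper ear: its top is at about 66 mm and the knob's top at about 106 mm, as they must be. The short pin and the look-alikes are in place, and the arm is clear.

```bash
python3 -c "
from workcell import ctrl
print(ctrl.close_job())"
```

```text
the job is handed in; nothing more can be done
None
```

I took the long pin from the stand, lowered it through the upper ear, the eye of the bar and the lower ear, and let go. I then backed the arm clear and handed the job in at about 9 s.

**Last checks:**
- **Seating:** the collar's top measured 65.3 mm (side camera) and 66.4 mm (wrist camera), where 66 was expected, with zero slope in both. The knob's top measured 106–108 mm, where 106 was expected.
- **Insertion:** wrist force readings between moves stayed below about 2 N all through.
- **Rest of the scene:** the short pin still stands in the stand, the pink and purple look-alikes are where they were, and the gripper is open and about 60 mm aside.

**What disagreed:**
- **Pin position:** the cameras differed by up to about 5 mm on where the long pin stood, and I worked from a compromise.
- **Labels in the last side picture:** the network also marked the seated pin as "short_pin" (0.70, against 0.94 for "long_pin"). The picture shows the short pin still in the stand.
- **Final measurement:** the top camera gave no reading of the seated pin, so the final heights rest on the side and wrist cameras only.

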